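# File a test tile in the bay that is really free

### The arm

A 7-joint arm with a two-finger parallel gripper is mounted at the origin on the work surface. World frame = base frame: x ahead of the robot, y to its left, z up, the work surface at z = 0. Lengths are in m, angles in rad, forces in N, time in s.
With the tool pointing down it reaches from about 0.425 to 0.925 m from the base axis. Payload 6.8 kg.
Tool frame: the origin (TCP) lies midway between the tips of the shut fingers; the grasp point (between the pads) lies 19 mm behind it (r.grip_depth is the distance from the TCP to the grasp point, in m); z points along the fingers, y is the line along which they close (so a half turn about z gives the same grasp; the last joint's range is limited). The gripper opens to 85 mm and grips with 20 to 120 N. Pads are 22 mm wide; open, the fingers measure 114 mm over their backs; the gripper's body (76 mm by 85 mm) begins 54 mm behind the grasp point. The pads swing forward as they close: fully open they stand 13 mm farther back than shut.
Start: joints at [-1.446, 0.477, 0.022, 1.555, -0.011, 1.109, -0.083], TCP at [0.156, 0.657, 0.231] pointing down, gripper open.
Joint ranges: [-2.96, 2.96], [-0.34, 2.1], [-1.41, 1.46], [0.24, 2.44], [-1.37, 4.51], [0.17, 1.92], [-2.96, 2.96]. Speed limits (rad/s): [2.39, 2.39, 3.14, 3.14, 3.14, 3.14, 3.14].

### API

Orientations are given as a rotation vector (axis times angle).
In Python, from bench import telemetry, grab_frame, calibration, order, silhouettes, r gives the robot as it stands.
- The arm moves only by the tool apply_moves, never from a script. Its argument "moves" is a list of rows, each a list of 7 numbers: the turn, a rotation vector about the tool's x, y, z scaled (see below), then the shift along the tool's x, y, z scaled (see below), then the opening, from -1 (shut) to 1 (fully open). A call has exactly 8 rows; each row shifts and turns the commanded pose from where the row before left it, along the tool's axes as they then stand; what a row does not reach is not made up. The controller multiplies each number of a shift by 1000 mm and each number of a turn by 6 degrees. A row lasts 1/12 s, in which the tool goes at most 41.7 mm and 7.16 degrees, less where a joint would pass 70% of its speed; a pose out of reach is approached as far as the arm can. A call with a number of a shift or a turn outside -1 to 1 is refused whole. A call with a gripper value outside its range is refused whole. The fingers move at their own pace and stop on an object; "grip_force" is the grip in N (left out, the last holds). Time passes only in rows, so rows that do not move let the fingers close, or fill a call up. It gives the time, the measured TCP pose, the force, the opening and the grip force at its end, in the units of the state.
- telemetry.get_obs(): the state, without advancing time (a new reading comes with each control period).
- grab_frame(name): name is "side" or "top"; returns the picture (400x640x3 uint8, blue, green, red); there is no depth.
- calibration(name): a dict with "fx", "fy", "cx", "cy" (pixels), "k1" (the pictures are not rectified: a ray, as slopes to the right and down, at radius r is drawn at 1 + k1 r^2 times it, then the intrinsics apply), "world_from_camera" (4x4, takes a point from camera to world coordinates). Camera axes: x right, y down, z forward; pixel columns grow to the right and rows downward; lengths in m; the calibration is good to about 2 mm. A picture is of the moment at which its call begins. calibration takes no time and is no camera call.
- order.hand_in(): hands the job in; it is judged then, once.
Trained networks look in the newest picture that a camera, given by its name, has taken for a name from the list of things; names that differ only in an ending like _2 or _b are one class to them, and where a whole thing is asked for, a point or a joint stands for the part that bears it (a point fixed in the world has none). Each returns a list of dicts, best first, with "p" (0 to 1); they miss things now and then, are a little off and sometimes report something else, mostly with a low value. They report only what shows in the picture. A call takes as long as a camera call.
- silhouettes(thing, camera): "mask" (400x640 bool, what is visible of it) and "extent" ([centre column, centre row, width, height] in pixels, round what is visible of it).
The state is a dict: "clock": time; "joints": joint angles; "qvel": joint speeds; "tau": joint torques, N m; "tcp_pos": TCP position; "orientation": TCP orientation; "contact_force": force on the tool from outside, world axes, zero at the start; "moment": the same for the moment, N m; "grip_width": finger opening in m; "gripper_force": force on a finger pad.
Only numpy, scipy, OpenCV 4.12 (cv2) and the standard library are available. Lean on these libraries where they do the work, as an engineer would, in place of code of your own. Each camera call takes 0.05 s, during which the arm holds its last target. There are 200 camera calls.

### The job

Slide the loose blue test tile fully home into a free bay of the plywood sample case, plain end first, so that its dark banded end is left sticking out, and let go of it. One bay visibly holds a filed tile already, and one of the two that look empty has a broken stub stuck at its back, out of sight: if the tile stops clearly short, draw it out and use the other bay. Leave the filed tile, the jar and the bowl where they are.

Things in the scene. Friction and masses are not known exactly. Their poses are not given: they have to be found in the camera images.
- sample: The loose blue ceramic test tile, 120 x 50 x 10 mm, about 130 g, lying flat on the wooden board. Origin: centre of its underside; x runs along its length towards the plain end, z up. The 30 mm at its -x end is a dark brown band.
- sample_tip (a point): Centre of the lower edge of the tile's plain end (60 mm along +x from the tile's origin).
- sample_band (a point): Centre of the lower edge of the tile's dark banded end (60 mm along -x from the tile's origin).
- case: Plywood sample case, fixed, 92 deep (x), 262 wide (y), 32 mm high. Origin: centre of its underside; x points from its open front to its closed back. Three covered bays 90 mm apart, a white strip on the roof over each. Each bay: 54 wide, 16 high, 84 mm deep, floor 10 mm above the table. A tile that is home sticks out 36 mm; the hidden fixed stub in one bay stops it 32 mm short of home.
- bay0 (a point): Centre of the lower edge of the mouth of the bay at the case's +y end, on the bay floor; axes as the case: x points into the bay.
- bay1 (a point): The same point of the middle bay.
- bay2 (a point): The same point of the bay at the case's -y end.
- filed: A red-brown tile of the same size and shape as the blue one, already home in one of the bays (any of the three), its dark band sticking out 36 mm. Loose; leave it alone. Origin: centre of its underside, about 23 mm in front of the case's origin.
- board: Wooden board fixed to the table, 190 x 170 x 12 mm, under the blue tile. Origin: centre of its underside.
- jar: Closed jar, 64 mm across, 85 mm high, left of the case. Origin: centre of its underside. Bystander.
- bowl: Red-brown bowl, 120 mm across, 55 mm high, right of the case. Origin: centre of its underside. Bystander.

How it is judged:
By the outcome, as a careful person would: the job done as asked, in the order asked, and still so for the second after the job is handed in, with the robot touching nothing.
It also fails if it takes over 54 s, if anything falls off the work surface, if the arm or the gripper's body presses on something with over 40 N, if the wrist force passes 120 N, or if a joint passes its speed limit or range.

## Working session

There is one attempt and no reset: what is moved stays moved. The work goes in short steps, Python scripts to look and compute and a tool call to move; the robot and the scene stay as the last step left them, time stands still between calls to the robot, and variables do not carry over. Pictures are saved under pics/ and viewed, at most 10 in all, crops included, and the job is handed in when it is done.

Besides the shell and the picture viewer there is one more tool, called after "Request:" as name(argument=value, ...), one argument or row to a line, values as JSON. apply_moves: Moves the arm, as the interface text tells. Its arguments: {"type":"object","properties":{"moves":{"type":"array"},"grip_force":{"type":"number"}},"required":["moves"]}

```bash
mkdir -p pics; ls
python3 - <<'E'
from bench import telemetry, grab_frame, calibration, silhouettes, r
import cv2, numpy as np
for c in("side","top"):
    cv2.imwrite(f"pics/{c}0.png",grab_frame(c)); k=calibration(c); print(c,{a:np.round(b,3).tolist() for a,b in k.items()})
    for t in("sample","case","filed","board","jar","bowl"):
        print(t,[(round(d["p"],2),np.round(d["extent"]).tolist()) for d in silhouettes(t,c)][:3])
o=telemetry.get_obs();print(o,r.grip_depth)
E
```

```text
pics
side {'fx': 450.806, 'fy': 450.806, 'cx': 321.31, 'cy': 195.795, 'k1': -0.072, 'world_from_camera': [[-0.951, -0.231, 0.204, 0.346], [-0.308, 0.675, -0.67, 0.764], [0.017, -0.7, -0.714, 0.853], [0.0, 0.0, 0.0, 1.0]]}
sample [(0.82, [371.0, 136.0, 44.0, 17.0])]
case [(0.58, [282.0, 221.0, 52.0, 90.0])]
filed [(0.84, [306.0, 247.0, 17.0, 18.0])]
board [(0.8, [374.0, 141.0, 65.0, 39.0])]
jar [(0.9, [289.0, 361.0, 36.0, 48.0])]
bowl [(0.57, [301.0, 111.0, 34.0, 31.0])]
top {'fx': 429.725, 'fy': 429.725, 'cx': 315.958, 'cy': 190.737, 'k1': -0.072, 'world_from_camera': [[0.015, -0.997, 0.081, 0.501], [-1.0, -0.017, -0.026, 0.033], [0.027, -0.08, -0.996, 1.271], [0.0, 0.0, 0.0, 1.0]]}
sample [(0.89, [424.0, 219.0, 23.0, 44.0]), (0.69, [432.0, 140.0, 41.0, 40.0])]
case [(0.71, [293.0, 174.0, 98.0, 49.0])]
filed [(0.66, [266.0, 204.0, 18.0, 18.0])]
board [(0.59, [417.0, 225.0, 74.0, 81.0]), (0.38, [264.0, 203.0, 18.0, 17.0])]
jar [(0.77, [166.0, 220.0, 33.0, 27.0]), (0.22, [415.0, 223.0, 75.0, 76.0])]
bowl [(0.75, [430.0, 140.0, 40.0, 41.0])]
{'clock': 0.7, 'joints': array([-1.44609339,  0.47696238,  0.02239986,  1.55540501, -0.01146911,
        1.10928827, -0.08312694]), 'qvel': array([-4.73235856e-05, -1.66571616e-04,  1.11367317e-03, -1.69306936e-03,
       -9.49310968e-04,  5.28075374e-04, -4.05309017e-04]), 'tau': array([-2.18444654e-05, -5.96158361e+01,  1.60621863e+00, -2.81496674e+01,
        1.24561682e-02,  1.60475847e-03, -8.49858850e-06]), 'tcp_pos': array([0.15573296, 0.65681036, 0.23133104]), 'orientation': array([3.64912363e-01, 3.12031198e+00, 1.02294087e-04]), 'contact_force': array([-0.0917826 ,  0.07512907,  0.75259578]), 'moment': array([ 0.00653518, -0.00730369, -0.01664276]), 'gripper_force': 0.0, 'grip_width': 0.0855331728660525} 0.0187
```

Run:
```python
import cv2,numpy as np
a=cv2.imread("pics/top0.png")[110:290,140:480];b=cv2.imread("pics/side0.png")[80:400,220:440]
cv2.imwrite("pics/topc.png",cv2.resize(a,(793,420),interpolation=3))
cv2.imwrite("pics/sidec.png",cv2.resize(b,(412,600),interpolation=3))
```

```text
(no output)
```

View pics/topc.png

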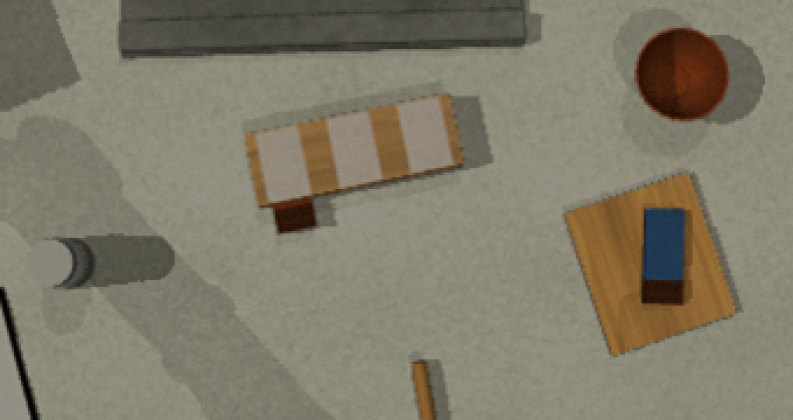

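View pics/sidec.png

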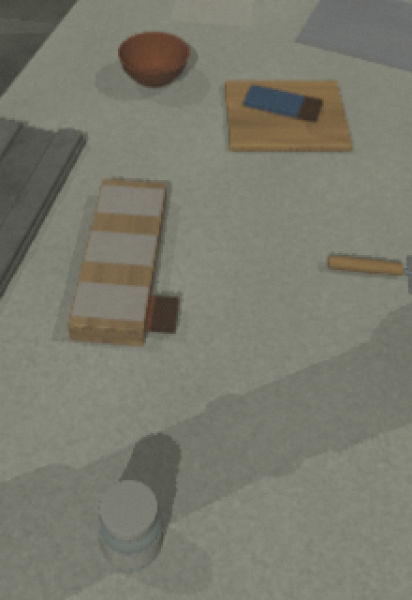

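The top view shows the filed tile in bay0 (crop 295,215), bays 1 and 2 looking empty, and the blue tile on the board with its plain end away from the robot. The side view agrees.

```bash
cat > h.py <<'E'
import cv2,numpy as np
from scipy.optimize import minimize
from bench import telemetry, grab_frame, calibration, silhouettes, r
K={c:calibration(c) for c in("side","top")}
def proj(c,P):
    k=K[c];T=np.linalg.inv(k["world_from_camera"]);q=np.atleast_2d(P)@T[:3,:3].T+T[:3,3]
    s=q[:,:2]/q[:,2:];s=s*(1+k["k1"]*(s**2).sum(1,keepdims=True));return s*[k["fx"],k["fy"]]+[k["cx"],k["cy"]]
def ray(c,uv):
    k=K[c];d=(np.array(uv)-[k["cx"],k["cy"]])/[k["fx"],k["fy"]];s=d.copy()
    for _ in range(9): s=d/(1+k["k1"]*(s@s))
    T=np.array(k["world_from_camera"]);return T[:3,3],T[:3,:3]@[*s,1]
def tri(uv):  # dict cam->uv
    A=np.zeros((3,3));b=np.zeros(3)
    for c in uv:
        o,d=ray(c,uv[c]);d/=np.linalg.norm(d);M=np.eye(3)-np.outer(d,d);A+=M;b+=M@o
    return np.linalg.solve(A,b)
def onz(c,uv,z):
    o,d=ray(c,uv);return o+d*(z-o[2])/d[2]
def box(p,L,W,H,x0=None):
    x,y,z,w=p;x0=-L/2 if x0 is None else x0
    v=np.array([[a,b,e] for a in(x0,x0+L) for b in(-W/2,W/2) for e in(0,H)])
    R=np.array([[np.cos(w),-np.sin(w),0],[np.sin(w),np.cos(w),0],[0,0,1]]);return v@R.T+[x,y,z]
def hull(c,V,S=8):
    m=np.zeros((400,640),np.float32);h=cv2.convexHull(proj(c,V).astype(np.float32))
    lo=np.floor(h.min((0,1))).astype(int)-2;hi=np.ceil(h.max((0,1))).astype(int)+3
    im=np.zeros(((hi-lo)[1]*S,(hi-lo)[0]*S),np.uint8)
    cv2.fillPoly(im,[np.round(((h-lo+.5)*S-.5)*16).astype(np.int32)],255,shift=4)
    m[lo[1]:hi[1],lo[0]:hi[0]]=cv2.resize(im,tuple((hi-lo).tolist()),interpolation=cv2.INTER_AREA)/255.;return m
def fit(p0,masks,dims,zfree=True,x0=None):
    f=lambda p:sum(((hull(c,box(p if zfree else [p[0],p[1],p0[2],p[2]],*dims,x0=x0))-masks[c])**2).sum() for c in masks)
    q=np.array(p0) if zfree else np.array([p0[0],p0[1],p0[3]]);n=len(q)
    st=np.diag([.01,.01,.006,.06] if zfree else [.01,.01,.06])
    for _ in range(2):
        s=minimize(f,q,method="Nelder-Mead",options=dict(initial_simplex=np.vstack([q,q+st]),xatol=1e-5,fatol=1e-3));q=s.x
    return q,s.fun
E
python3 - <<'E'
from h import *
M={}
for t in("case","sample"):
    M[t]={}
    for c in K:
        grab_frame(c); M[t][c]=silhouettes(t,c)[0]["mask"].astype(np.float32)
im={c:cv2.imread(f"pics/{c}0.png") for c in K}
for t,dims in(("case",(.092,.262,.032)),("sample",(.12,.05,.01))):
    uv={c:np.argwhere(M[t][c]>0).mean(0)[::-1] for c in K};p=tri(uv);print(t,p)
    p0=[p[0],p[1],max(p[2]-dims[2],0),.2 if t=="case" else 0.]
    for ms in (M[t],{"top":M[t]["top"]},{"side":M[t]["side"]}):
        print(list(ms),*[np.round(v,4) for v in fit(p0,ms,dims,len(ms)>1)])
# colour
for c in K:
    hsv=cv2.cvtColor(im[c],cv2.COLOR_BGR2HSV);m=cv2.dilate(M["sample"][c],np.ones((5,5)))>0
    b=m&(hsv[...,0]>95)&(hsv[...,0]<130)&(hsv[...,1]>90);print(c,"blue",b.sum(),np.argwhere(b).mean(0)[::-1])
    n,l,st,ce=cv2.connectedComponentsWithStats(((M["case"][c]>0)&(hsv[...,1]<50)).astype(np.uint8));print([(s[4],np.round(e,2).tolist()) for s,e in zip(st,ce) if 60<s[4]<9000])
E
```

```text
case [ 0.65465554  0.07363495 -0.00478224]
['side', 'top'] [ 0.6516  0.073  -0.0027  0.2174] 102.5054
['top'] [0.6509 0.0722 0.2212] 43.382
['side'] [0.6507 0.0751 0.2176] 56.3291
sample [ 0.52290911 -0.31995863  0.01600338]
['side', 'top'] [ 0.5226 -0.3198  0.0117 -0.0171] 88.4834
['top'] [ 0.5228 -0.3215 -0.0028] 80.2549
['side'] [ 0.5242 -0.3273 -0.0351] 12.5797
side blue 17 [366.64705882 132.58823529]
[(np.int32(480), [289.28, 186.58]), (np.int32(566), [284.18, 211.93]), (np.int32(696), [278.17, 240.42])]
top blue 498 [424.16064257 214.67068273]
[(np.int32(483), [321.67, 167.36]), (np.int32(490), [291.44, 173.69]), (np.int32(494), [260.93, 180.05])]
```

Run:
```python
from h import *
S=[(289.28,186.58),(284.18,211.93),(278.17,240.42)];T=[(321.67,167.36),(291.44,173.69),(260.93,180.05)]
for a,b in zip(S,T): print("strip",tri(dict(side=a,top=b)).round(4),onz("top",b,.032).round(4),onz("side",a,.032).round(4))
im={c:cv2.imread(f"pics/{c}0.png") for c in K}
M={}
for c,(x,y) in dict(side=(371,136),top=(424,219)).items():
    w=im[c].astype(int)[...,::-1]; reg=np.zeros((400,640),bool);reg[y-30:y+31,x-30:x+31]=1
    # tile: blue (B>R) or dark
    m=reg&((w[...,2]>w[...,0]+8)|(w.sum(2)<150))
    n,l,st,ce=cv2.connectedComponentsWithStats(m.astype(np.uint8));i=1+np.argmax(st[1:,4]);M[c]=(l==i).astype(np.float32);print(c,st[i],ce[i])
    if c=="side": print(w[y-10:y+10:3,x-20:x+25:5].tolist())
for z,ms in ((.012,M),(.012,{"top":M["top"]}),(.012,{"side":M["side"]})):
    print(list(ms),*[np.round(v,4) for v in fit([.523,-.32,z,0],ms,(.12,.05,.01),len(ms)>1)])
```

```text
strip [ 0.6707 -0.0152  0.0294] [ 0.6697 -0.0152  0.032 ] [ 0.6702 -0.0126  0.032 ]
strip [0.6507 0.0725 0.0292] [0.6497 0.0723 0.032 ] [0.6504 0.075  0.032 ]
strip [0.6311 0.1608 0.029 ] [0.6296 0.1601 0.032 ] [0.6312 0.1632 0.032 ]
side [351 126  31  16 328] [365.92378049 133.43597561]
[[[128, 105, 71], [61, 73, 84], [89, 81, 74], [128, 105, 72], [128, 104, 70], [128, 103, 68], [128, 105, 71], [127, 104, 70], [127, 103, 69]], [[113, 94, 68], [60, 74, 86], [61, 76, 89], [62, 77, 90], [67, 80, 90], [105, 94, 77], [134, 109, 75], [133, 108, 71], [135, 110, 74]], [[73, 79, 87], [62, 76, 89], [60, 75, 88], [59, 75, 89], [58, 74, 88], [58, 75, 88], [59, 73, 85], [71, 58, 46], [110, 90, 62]], [[54, 67, 79], [59, 76, 90], [60, 75, 89], [56, 72, 87], [61, 76, 90], [58, 74, 89], [61, 59, 58], [63, 50, 40], [62, 54, 41]], [[131, 107, 74], [109, 92, 70], [65, 75, 81], [59, 74, 85], [61, 77, 90], [59, 74, 88], [60, 49, 37], [65, 52, 40], [93, 77, 56]], [[122, 99, 68], [121, 98, 66], [124, 101, 69], [113, 91, 66], [86, 78, 71], [58, 69, 80], [59, 47, 39], [64, 54, 42], [114, 92, 65]], [[112, 93, 64], [116, 96, 67], [118, 96, 64], [121, 99, 68], [124, 101, 69], [122, 99, 66], [104, 83, 59], [69, 59, 46], [115, 95, 65]]]
top [415 199  18  42 698] [423.86389685 219.79942693]
['side', 'top'] [ 0.5229 -0.3196  0.0109 -0.0204] 188.7715
['top'] [ 0.5228 -0.3194 -0.0216] 15.0703
['side'] [ 0.5437 -0.3176  0.0227] 168.5061
```

Tile is at about (0.523, -0.319) with yaw -0.02. The case centre is (0.650, 0.0725) with yaw 0.221. Moving out now.

Request:
apply_moves(
  moves=[
    [0, 0, -1, -0.032, -0.024, 0, 1],
    [0, 0, -1, -0.032, -0.024, 0, 1],
    [0, 0, -0.03, -0.032, -0.024, 0, 1],
    [0, 0, 0, -0.032, -0.024, 0, 1],
    [0, 0, 0, -0.032, -0.024, 0, 1],
    [0, 0, 0, -0.032, -0.024, 0, 1],
    [0, 0, 0, -0.032, -0.024, 0, 1],
    [0, 0, 0, -0.032, -0.024, 0, 1],
  ],
  grip_force=80,
)

```text
clock: 1.77
tcp_pos: [0.4003, 0.4489, 0.2316]
orientation: [0.032, 3.141, 0.001]
contact_force: [0.5, 1.9, 0.1]
grip_width: 0.0852
gripper_force: 0.0
```

Request:
apply_moves(
  moves=[
    [0, 0, 0, -0.011, -0.04, 0, 1],
    [0, 0, 0, -0.011, -0.04, 0, 1],
    [0, 0, 0, -0.011, -0.04, 0, 1],
    [0, 0, 0, -0.011, -0.04, 0, 1],
    [0, 0, 0, -0.011, -0.04, 0, 1],
    [0, 0, 0, -0.011, -0.04, 0, 1],
    [0, 0, 0, -0.011, -0.04, 0, 1],
    [0, 0, 0, -0.011, -0.04, 0, 1],
  ],
)

```text
clock: 2.43
tcp_pos: [0.4807, 0.1265, 0.2317]
orientation: [0.032, 3.141, 0.001]
contact_force: [1.5, 0.4, -0.2]
grip_width: 0.0856
gripper_force: 0.0
```

Request:
apply_moves(
  moves=[
    [0, 0, 0, 0, -0.041, 0, 1],
    [0, 0, 0, 0, -0.041, 0, 1],
    [0, 0, 0, 0, -0.041, 0, 1],
    [0, 0, 0, 0, -0.041, 0.005, 1],
    [0, 0, 0, 0, -0.04, 0.01, 1],
    [0, 0, 0, 0, -0.04, 0.01, 1],
    [0, 0, 0, 0, -0.04, 0.01, 1],
    [0, 0, 0, 0, -0.04, 0.01, 1],
  ],
)

```text
clock: 3.1
tcp_pos: [0.4738, -0.1973, 0.1863]
orientation: [0.031, 3.14, -0.0]
contact_force: [1.3, -0.1, 0.1]
grip_width: 0.0854
gripper_force: 0.0
```

Request:
apply_moves(
  moves=[
    [0, 0, 0, 0, -0.035, 0.02, 1],
    [0, 0, 0, 0, -0.035, 0.02, 1],
    [0, 0, 0, 0, -0.03, 0.02, 1],
    [0, 0, 0, 0, -0.01, 0.03, 1],
    [0, 0, 0, 0, 0, 0.03, 1],
    [0, 0, 0, 0, 0, 0, 1],
    [0, 0, 0, 0, 0, 0, 1],
    [0, 0, 0, 0, 0, 0, 1],
  ],
)

```text
clock: 3.77
tcp_pos: [0.4726, -0.3053, 0.0676]
orientation: [0.03, 3.14, -0.0]
contact_force: [0.8, -0.1, 0.3]
grip_width: 0.0857
gripper_force: 0.0
```

Request:
apply_moves(
  moves=[
    [0, 0, 0, -0.0045, -0.0132, 0, 1],
    [0, 0, 0, 0, 0, 0.02, 1],
    [0, 0, 0, 0, 0, 0.02, 1],
    [0, 0, 0, 0, 0, 0.012, 1],
    [0, 0, 0, 0, 0, 0.006, 1],
    [0, 0, 0, 0, 0, 0, 1],
    [0, 0, 0, 0, 0, 0, 0.5],
    [0, 0, 0, 0, 0, 0, 0.4],
  ],
)

```text
clock: 4.43
tcp_pos: [0.4767, -0.319, 0.0095]
orientation: [0.032, 3.14, -0.001]
contact_force: [0.0, 0.1, 0.2]
grip_width: 0.0637
gripper_force: 0.0
```

Request:
apply_moves(
  moves=[
    [0, 0, 0, 0, 0, 0, 0.2],
    [0, 0, 0, 0, 0, 0, 0],
    [0, 0, 0, 0, 0, 0, -0.3],
    [0, 0, 0, 0, 0, 0, -1],
    [0, 0, 0, 0, 0, 0, -1],
    [0, 0, 0, 0, 0, 0, -1],
    [0, 0, 0, 0, 0, 0, -1],
    [0, 0, 0, 0, 0, 0, -1],
  ],
)

```text
clock: 5.1
tcp_pos: [0.4766, -0.319, 0.0099]
orientation: [0.032, 3.14, -0.0]
contact_force: [-1.3, 2.3, 10.3]
grip_width: 0.0477
gripper_force: 82.1
```

Request:
apply_moves(
  moves=[
    [0, 0, 0, 0, 0, -0.005, -1],
    [0, 0, 0, 0, 0, -0.015, -1],
    [0, 0, 0, 0, 0, -0.02, -1],
    [0, 0, 0, 0, 0, -0.02, -1],
    [0, 0, 0, 0, 0, 0, -1],
    [0, 0, 0, 0, 0, 0, -1],
    [0, 0, 0, 0, 0, 0, -1],
    [0, 0, 0, 0, 0, 0, -1],
  ],
)

```text
clock: 5.77
tcp_pos: [0.4753, -0.3181, 0.0674]
orientation: [-0.031, -3.14, -0.001]
contact_force: [-0.0, -0.4, -1.1]
grip_width: 0.0475
gripper_force: 82.7
```

Run:
```python
from h import *
a=grab_frame("top");b=grab_frame("side");cv2.imwrite("pics/top1.png",a);cv2.imwrite("pics/side1.png",b)
A=cv2.resize(a[150:280,360:490],(400,400),interpolation=3);B=cv2.resize(b[80:210,310:440],(400,400),interpolation=3)
cv2.imwrite("pics/c1.png",np.hstack([A,B]));print(telemetry.get_obs()["contact_force"],telemetry.get_obs()["moment"],telemetry.get_obs()["tcp_pos"],telemetry.get_obs()["grip_width"])
```

```text
[ 0.32645986  0.58313762 -1.27815895] [0.01963748 0.04018869 0.01354411] [ 0.47529398 -0.31827491  0.06737268] 0.04715130029861338
```

View pics/c1.png

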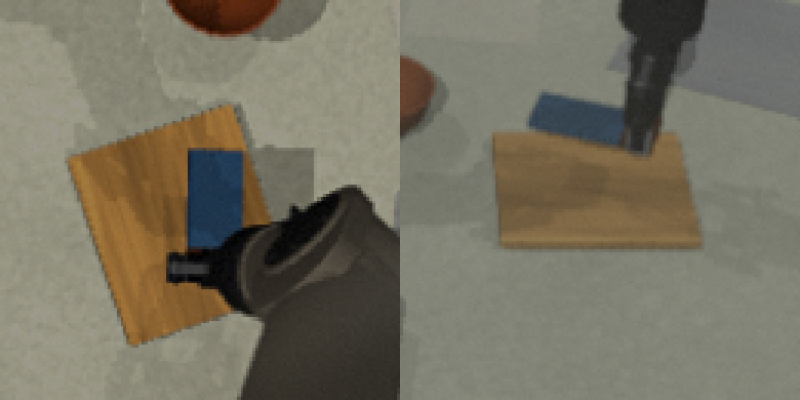

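Request:
apply_moves(
  moves=[
    [0, 0, 0, -0.0025, 0.025, 0, -1],
    [0, 0, 0, -0.0025, 0.035, 0, -1],
    [0, 0, 0, -0.0025, 0.04, 0, -1],
    [0, 0, 0, -0.0025, 0.04, 0, -1],
    [0, 0, 0, -0.0025, 0.04, 0, -1],
    [0, 0, 0, -0.0025, 0.04, 0, -1],
    [0, 0, 0, -0.002, 0.03, 0.01, -1],
    [0, 0, 0, 0, 0.014, 0.01, -1],
  ],
)

```text
clock: 6.53
tcp_pos: [0.4989, -0.0498, 0.0478]
orientation: [0.022, 3.141, 0.003]
contact_force: [0.5, 0.1, -1.4]
grip_width: 0.0477
gripper_force: 82.7
```

Request:
apply_moves(
  moves=[
    [0, 0, -0.6, 0, 0, 0.01, -1],
    [0, 0, -0.6, 0, 0, 0, -1],
    [0, 0, -0.6, 0, 0, 0, -1],
    [0, 0, -0.5, 0, 0, 0, -1],
    [0, 0, 0, 0, 0, 0, -1],
    [0, 0, 0, 0, 0, 0, -1],
    [0, 0, 0, 0, 0, 0, -1],
    [0, 0, 0, 0, 0, 0, -1],
  ],
)

```text
clock: 7.2
tcp_pos: [0.4981, -0.0554, 0.0381]
orientation: [0.344, -3.122, 0.0]
contact_force: [0.2, 0.1, -0.5]
grip_width: 0.0477
gripper_force: 82.7
```

```bash
cat > look.py <<'E'
import sys
from h import *
n=sys.argv[1]
im={c:grab_frame(c) for c in K}
for c in K: cv2.imwrite(f"pics/{c}{n}.png",im[c])
o=telemetry.get_obs();print(o["clock"],o["tcp_pos"].round(4),o["orientation"].round(4),o["contact_force"].round(1),o["grip_width"])
B={}
for c in K:
    w=im[c].astype(int);m=(w[...,0]>w[...,2]+8);m[:, :200]=0;m[:100]=0;m[300:]=0;m[:,400:]=0
    k,l,st,ce=cv2.connectedComponentsWithStats(m.astype(np.uint8));i=1+np.argmax(st[1:,4])
    pts=np.argwhere(l==i)[:,::-1].astype(np.float32);print(c,st[i],ce[i].round(2),cv2.minAreaRect(pts))
    B[c]=l==i
    np.save(f"pics/b{c}{n}.npy",l==i)
A=cv2.resize(im["top"][120:250,230:360],(400,400),interpolation=3);C=cv2.resize(im["side"][130:260,240:370],(400,400),interpolation=3)
cv2.imwrite(f"pics/c{n}.png",np.hstack([A,C]))
E
python3 look.py 2
```

```text
7.3 [ 0.4982 -0.0552  0.0382] [ 3.4460e-01 -3.1225e+00  1.0000e-04] [-0.7 -0.4 -1.2] 0.04713679567990989
side [316 177  36  18 546] [333.54 185.88] ((333.5117492675781, 185.84706115722656), (34.89691162109375, 15.876175880432129), 4.39870548248291)
top [320 189  20  28 297] [328.39 198.97] ((330.1463317871094, 202.1829376220703), (24.864120483398438, 17.670289993286133), 77.90524291992188)
```

View pics/c2.png

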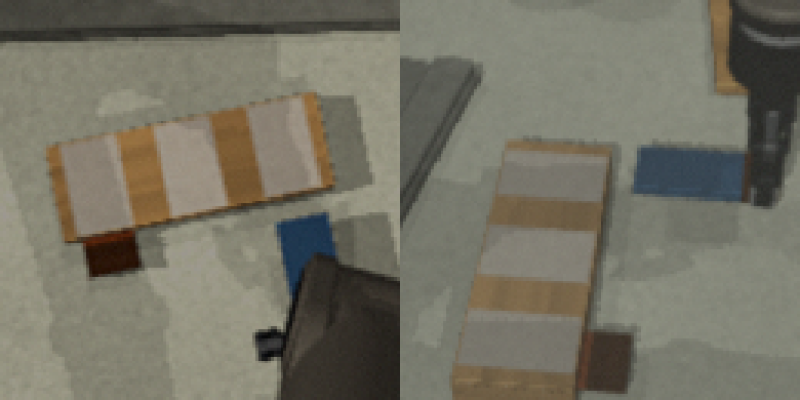

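```bash
cat > tf.py <<'E'
import sys
from h import *
n=sys.argv[1];z0=float(sys.argv[2]);lim=dict(top=int(sys.argv[3]),side=int(sys.argv[4]));yaw=.22
B={c:np.load(f"pics/b{c}{n}.npy").astype(np.float32) for c in K}
W={c:np.zeros((400,640)) for c in K};W["top"][:lim["top"]]=1;W["side"][:,:lim["side"]]=1
x,y=float(sys.argv[5]),float(sys.argv[6])
def cost(p,cs):return sum((W[c]*(hull(c,box(p,.12,.05,.01))-B[c])**2).sum() for c in cs)
nrm=np.array([-np.sin(.221),np.cos(.221)]);e=np.array([np.cos(.221),np.sin(.221)])
for cs in(["top"],["side"],["top","side"]):
  for free in(0,1):
    f=lambda q:cost([q[0],q[1],q[2] if free and len(cs)>1 else z0,q[-1] if free else yaw],cs)
    q0=np.array([x,y,z0,yaw]);s=minimize(f,q0,method="Nelder-Mead",options=dict(initial_simplex=np.vstack([q0,q0+np.diag([.006,.006,.004,.04])]),xatol=1e-5,fatol=1e-3,maxiter=600))
    print(cs,free,s.x.round(4),round(s.fun,1),"lat",(s.x[:2]@nrm).round(4),"tip along",(s.x[:2]@e+.06).round(4))
for c,m in dict(top=(.6697,-.0152),side=(.6702,-.0126)).items():print(c,"bay2 lat",np.array(m)@nrm,"front",np.array(m)@e-.046)
E
python3 tf.py 2 .0403 203 346 .543 -.0451
```

```text
['top'] 0 [ 0.5436 -0.0453  0.0399  0.2341] 4.3 lat -0.1634 tip along 0.5804
['top'] 1 [ 0.5437 -0.0453  0.0424  0.2158] 4.5 lat -0.1634 tip along 0.5806
['side'] 0 [ 0.5433 -0.0433  0.0377  0.2477] 14.0 lat -0.1613 tip along 0.5806
['side'] 1 [ 0.5432 -0.0436  0.0426  0.2389] 15.1 lat -0.1616 tip along 0.5805
['top', 'side'] 0 [ 0.5438 -0.0447  0.0417  0.2282] 26.6 lat -0.1628 tip along 0.5808
['top', 'side'] 1 [ 0.544  -0.0457  0.0381  0.2329] 17.4 lat -0.1638 tip along 0.5808
top bay2 lat -0.1616321806392525 front 0.6040801244322118
side bay2 lat -0.15920501864221134 front 0.6051378978673666
```

Request:
apply_moves(
  moves=[
    [0, 0, 0, 0, 0.002, 0.008, -1],
    [0, 0, 0, 0, 0, 0.012, -1],
    [0, 0, 0, 0, 0, 0.0073, -1],
    [0, 0, 0, -0.008, 0, 0, -1],
    [0, 0, 0, -0.008, 0, 0, -1],
    [0, 0, 0, -0.004, 0, 0, -1],
    [0, 0, 0, 0, 0, 0, -1],
    [0, 0, 0, 0, 0, 0, -1],
  ],
)

```text
clock: 7.97
tcp_pos: [0.5181, -0.0486, 0.0113]
orientation: [-0.346, 3.121, -0.0]
contact_force: [-0.2, 0.2, -0.8]
grip_width: 0.048
gripper_force: 82.7
```

```bash
python3 look.py 3; python3 tf.py 3 .0130 196 330 .5632 -.0384
```

```text
8.0667 [ 0.5173 -0.0488  0.0112] [-0.3457  3.1224  0.    ] [ 0.1 -0.4 -1. ] 0.04752888962984033
side [308 185  35  18 537] [325.12 193.21] ((325.0989990234375, 193.1142120361328), (34.269832611083984, 15.745597839355469), 4.085616588592529)
top [317 183  19  25 245] [325.4  191.69] ((327.1117858886719, 194.75296020507812), (21.69304656982422, 17.2459716796875), 77.47119140625)
['top'] 0 [ 0.5631 -0.0386  0.0131  0.2544] 11.1 lat -0.1611 tip along 0.601
['top'] 1 [ 0.5632 -0.0388  0.0152  0.223 ] 11.1 lat -0.1613 tip along 0.601
['side'] 0 [ 0.563  -0.037   0.0128  0.2371] 9.8 lat -0.1595 tip along 0.6012
['side'] 1 [ 0.5633 -0.0374  0.0141  0.237 ] 9.2 lat -0.1599 tip along 0.6014
['top', 'side'] 0 [ 0.5633 -0.038   0.0117  0.2342] 24.6 lat -0.1606 tip along 0.6013
['top', 'side'] 1 [ 0.5638 -0.0394  0.0113  0.2378] 20.2 lat -0.162 tip along 0.6015
top bay2 lat -0.1616321806392525 front 0.6040801244322118
side bay2 lat -0.15920501864221134 front 0.6051378978673666
```

View pics/c3.png

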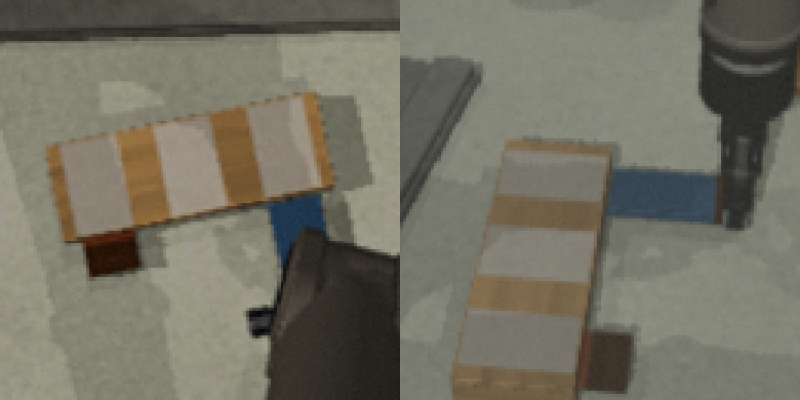

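Request:
apply_moves(
  moves=[
    [0, 0, 0, -0.002, 0, 0, -1],
    [0, 0, 0, -0.003, 0, 0, -1],
    [0, 0, 0, -0.003, 0, 0, -1],
    [0, 0, 0, -0.003, 0, 0, -1],
    [0, 0, 0, -0.002, 0, 0, -1],
    [0, 0, 0, -0.002, 0, 0, -1],
    [0, 0, 0, 0, 0, 0, -1],
    [0, 0, 0, 0, 0, 0, -1],
  ],
)

```text
clock: 8.73
tcp_pos: [0.532, -0.0455, 0.0109]
orientation: [0.346, -3.122, -0.0]
contact_force: [-1.0, -0.3, -0.3]
grip_width: 0.0477
gripper_force: 82.7
```

Request:
apply_moves(
  moves=[
    [0, 0, 0, -0.004, 0, 0, -1],
    [0, 0, 0, -0.006, 0, 0, -1],
    [0, 0, 0, -0.006, 0, 0, -1],
    [0, 0, 0, -0.006, 0, 0, -1],
    [0, 0, 0, -0.006, 0, 0, -1],
    [0, 0, 0, -0.005, 0, 0, -1],
    [0, 0, 0, 0, 0, 0, -1],
    [0, 0, 0, 0, 0, 0, -1],
  ],
)

```text
clock: 9.4
tcp_pos: [0.5644, -0.0382, 0.0109]
orientation: [0.346, -3.122, 0.0]
contact_force: [-0.7, 0.1, -0.4]
grip_width: 0.0476
gripper_force: 82.7
```

Request:
apply_moves(
  moves=[
    [0, 0, 0, -0.003, 0, 0, -1],
    [0, 0, 0, -0.003, 0, 0, -1],
    [0, 0, 0, -0.002, 0, 0, -1],
    [0, 0, 0, -0.002, 0, 0, -1],
    [0, 0, 0, -0.002, 0, 0, -1],
    [0, 0, 0, -0.002, 0, 0, -1],
    [0, 0, 0, 0, 0, 0, -1],
    [0, 0, 0, 0, 0, 0, -1],
  ],
)

```text
clock: 10.07
tcp_pos: [0.5779, -0.0352, 0.0109]
orientation: [0.346, -3.122, -0.0]
contact_force: [0.4, -0.3, -0.5]
grip_width: 0.0474
gripper_force: 82.7
```

Request:
apply_moves(
  moves=[
    [0, 0, 0, -0.003, 0, 0, -1],
    [0, 0, 0, -0.004, 0, 0, -1],
    [0, 0, 0, -0.004, 0, 0, -1],
    [0, 0, 0, -0.004, 0, 0, -1],
    [0, 0, 0, -0.003, 0, 0, -1],
    [0, 0, 0, -0.002, 0, 0, -1],
    [0, 0, 0, 0, 0, 0, -1],
    [0, 0, 0, 0, 0, 0, -1],
  ],
)

```text
clock: 10.73
tcp_pos: [0.5973, -0.0308, 0.0109]
orientation: [0.346, -3.122, -0.0]
contact_force: [0.5, -0.2, -1.2]
grip_width: 0.0476
gripper_force: 82.7
```

Request:
apply_moves(
  moves=[
    [0, 0, 0, -0.001, 0, 0, -1],
    [0, 0, 0, -0.001, 0, 0, -1],
    [0, 0, 0, -0.001, 0, 0, -1],
    [0, 0, 0, 0, 0, 0, -1],
    [0, 0, 0, 0, 0, 0, -1],
    [0, 0, 0, 0, 0, 0, -1],
    [0, 0, 0, 0, 0, 0, -1],
    [0, 0, 0, 0, 0, 0, -1],
  ],
)

```text
clock: 11.4
tcp_pos: [0.6002, -0.0301, 0.011]
orientation: [0.346, -3.122, -0.0]
contact_force: [0.2, 0.0, -1.2]
grip_width: 0.0475
gripper_force: 82.7
```

Tip is at about 0.686 and home is about 0.688. Creeping forward until contact.

Request:
apply_moves(
  moves=[
    [0, 0, 0, -0.001, 0, 0, -1],
    [0, 0, 0, 0, 0, 0, -1],
    [0, 0, 0, -0.001, 0, 0, -1],
    [0, 0, 0, 0, 0, 0, -1],
    [0, 0, 0, 0, 0, 0, -1],
    [0, 0, 0, 0, 0, 0, -1],
    [0, 0, 0, 0, 0, 0, -1],
    [0, 0, 0, 0, 0, 0, -1],
  ],
)

```text
clock: 12.07
tcp_pos: [0.6022, -0.0297, 0.011]
orientation: [0.346, -3.122, -0.0]
contact_force: [0.5, 0.0, -1.1]
grip_width: 0.0475
gripper_force: 82.7
```

Request:
apply_moves(
  moves=[
    [0, 0, 0, -0.001, 0, 0, -1],
    [0, 0, 0, 0, 0, 0, -1],
    [0, 0, 0, -0.001, 0, 0, -1],
    [0, 0, 0, 0, 0, 0, -1],
    [0, 0, 0, 0, 0, 0, -1],
    [0, 0, 0, 0, 0, 0, -1],
    [0, 0, 0, 0, 0, 0, -1],
    [0, 0, 0, 0, 0, 0, -1],
  ],
)

```text
clock: 12.73
tcp_pos: [0.6032, -0.0295, 0.0107]
orientation: [0.345, -3.121, -0.0]
contact_force: [-4.9, -2.0, 0.1]
grip_width: 0.0476
gripper_force: 82.7
```

Request:
apply_moves(
  moves=[
    [0, 0, 0, -0.001, 0, 0, -1],
    [0, 0, 0, 0, 0, 0, -1],
    [0, 0, 0, 0, 0, 0, -1],
    [0, 0, 0, 0, 0, 0, -1],
    [0, 0, 0, 0, 0, 0, -1],
    [0, 0, 0, 0, 0, 0, -1],
    [0, 0, 0, 0, 0, 0, -1],
    [0, 0, 0, 0, 0, 0, -1],
  ],
)

```text
clock: 13.4
tcp_pos: [0.6033, -0.0295, 0.0104]
orientation: [0.345, -3.119, -0.0]
contact_force: [-6.6, -2.2, -0.3]
grip_width: 0.0477
gripper_force: 82.8
```

Request:
apply_moves(
  moves=[
    [0, 0, 0, 0, 0, 0.001, -1],
    [0, 0, 0, 0, 0, 0.001, -1],
    [0, 0, 0, 0, 0, 0, -1],
    [0, 0, 0, 0, 0, 0, 0.2],
    [0, 0, 0, 0, 0, 0, 0.4],
    [0, 0, 0, 0, 0, 0, 0.5],
    [0, 0, 0, 0, 0, 0, 0.5],
    [0, 0, 0, 0, 0, 0, 0.5],
  ],
)

```text
clock: 14.07
tcp_pos: [0.606, -0.0288, 0.0093]
orientation: [-0.346, 3.121, 0.0]
contact_force: [0.5, -0.1, 0.6]
grip_width: 0.0642
gripper_force: 0.0
```

Request:
apply_moves(
  moves=[
    [0, 0, 0, 0, 0, -0.005, 0.5],
    [0, 0, 0, 0, 0, -0.015, 0.5],
    [0, 0, 0, 0, 0, -0.03, 0.5],
    [0, 0, 0, 0, 0, -0.03, 0.5],
    [0, 0, 0, 0.03, 0, -0.02, 0.5],
    [0, 0, 0, 0.04, 0, 0, 0.5],
    [0, 0, 0, 0.03, 0, 0, 0.5],
    [0, 0, 0, 0, 0, 0, 0.5],
  ],
)

```text
clock: 14.73
tcp_pos: [0.5009, -0.0529, 0.109]
orientation: [0.34, -3.118, -0.002]
contact_force: [-0.4, -0.3, -0.6]
grip_width: 0.0642
gripper_force: 0.0
```

```bash
python3 look.py 4
```

```text
14.8333 [ 0.507  -0.0511  0.1097] [-3.4430e-01  3.1218e+00  8.0000e-04] [ 0.5 -0.3  0.4] 0.063860223538276
side [306 186   4  15  31] [307.74 193.42] ((307.60394287109375, 192.96038818359375), (2.189081907272339, 14.129528045654297), 5.710593223571777)
top [317 182  17   5  31] [324.52 184.32] ((324.9615478515625, 184.30767822265625), (1.7650450468063354, 16.277637481689453), 78.69007110595703)
```

View pics/c4.png

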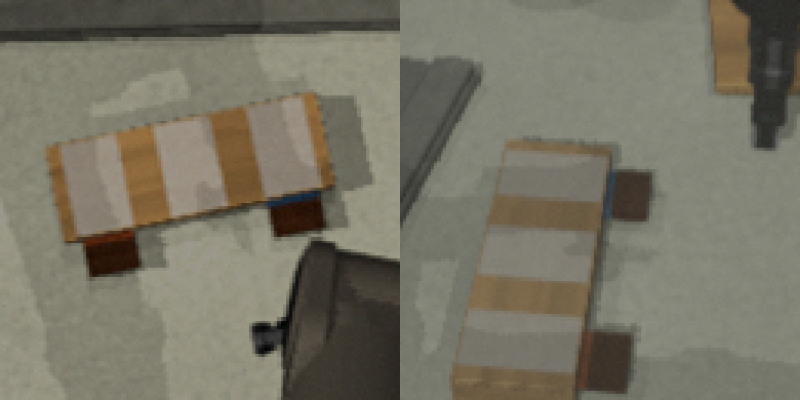

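The blue tile in bay2 shows its dark band plus a thin blue strip (top crop 295,212), the same protrusion as the filed tile (110,255). The gripper is clear of it.

```bash
python3 -c "
from bench import order;print(order.hand_in())"
```

```text
the job is handed in; nothing more can be done
None
```

The blue tile is fully home in bay2, the -y end of the case, plain end first with its dark band sticking out. It is released and the job is handed in at about 15 s; the filed tile, jar and bowl were not touched.

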